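# Snap a water filter's pipe clip shut with pliers

## Task

The two-winged clip round the water filter's outlet pipe is still open. Take the sprung pliers from their stand, squeeze the clip's two wings together with them until both halves snap shut, and put the pliers back upright in their stand. Touch the filter and its clip only with the pliers, and leave the other things on the worktop where they are.

Things in the scene. Friction and masses are not known exactly. Their poses are not given: they have to be found in the camera images.
- pliers_grip (a point): Loose pliers, 0.15 kg, steel with black sleeves, 165 mm long, stand jaws down. Point midway between the sleeves; take them here from outside. Own z up from jaws to handles, y from handle to handle (closing line), x the hinge pin. Open: 60 mm over the sleeves here; each 9 mm thick, 14 wide (x), from 36 mm below to 30 above this point. Pin 75 mm below it, jaw tips 135 mm below.
- pliers_tips (a point): Point midway between the tips of the open jaws, axes as pliers_grip. Inner faces of the jaws parallel, 40 mm apart open, 56 mm over the outer faces; each jaw 8 mm thick (y), 12 mm wide (x), straight for 40 mm. Crossed like ordinary pliers: squeezing the handles closes the jaws, 0.8 mm for each mm at the handles.
- pliers_squeeze (a joint): angle of the pliers' hinge: 0 open (rest), about 0.44 with the jaws on the shut clip, 0.5 at most. A spring opens them: the handles give only above 6 to 8 N of grip (5 to 6 N carries them all but open); 18 to 24 N, at about 29 mm over the sleeves, presses the clip shut.
- stand: Fixed grey stand, foot 70 x 110 mm; origin at the centre of its underside. Pocket open at the top, 20 mm (own x) by 64 mm (own y) inside, floor 6 mm up, walls 46 mm high, the long ones with flared lips to 56 mm. The pliers stand in it, their y along the stand's y (either way round), jaw tips on its floor.
- clip_wings (a point): Midway between the two wings of the open grey clip, half-way up them. Own z points out along the wings, leaning 0.52 rad (30 degrees) from vertical away from the filter; bring the pliers down along it. x: squeezing line (far wing at +x, near at -x); y along the pipe. Wings 26 mm long (z), 20 wide (y), 5 thick; 26 mm over their outer faces here and 29 at the tips when open, 14 shut.
- clip_near (a joint): angle of the clip's near half: 0 open, 0.13 shut. Over-centre spring: about 3.5 N on the wing starts it, past 0.075 it snaps shut by itself and stays.
- clip_far (a joint): angle of the clip's far half, in the same way: 0 open, 0.13 shut
- egg_cup: bystander: white egg cup, 49 mm across, 52 mm high; origin at the centre of its underside
- spice_jar: bystander: white spice jar with grey lid, 44 mm across, 70 mm high; origin at the centre of its underside
- salt_shaker: bystander: clear salt shaker with grey top, 44 mm across, 90 mm high; origin at the centre of its underside
- filter: Fixed water filter; origin at the centre of its underside, own x away from the pipe, z up. Housing 100 mm across, cap 110, 322 mm high. Steel pipe, 24 mm, level along own y, 105 mm in front of the housing's axis, its axis 90 mm up and 29 mm below clip_wings along the clip's z. Clip band 35 mm across (39 open); about 50 mm of pipe free on each side of the clip's middle.
Not all that is in view belongs to the job. What is shaped like the stand but purple is not meant.

How it is judged:
By the outcome, as a careful person would: the job done as asked, in the order asked, and still so for the second after the job is handed in, with the robot touching nothing.
It also fails if it takes over 46 s, if anything falls off the work surface, if the arm or the gripper's body presses on something with over 40 N, if the wrist force passes 120 N, or if a joint passes its speed limit or range.

## Robot

A 6-joint arm with a two-finger parallel gripper is mounted at the origin on a cart in front of the work surface, level with it; the furniture and walls round the work are solid. World frame = base frame: x ahead of the robot, y to its left, z up, the work surface at z = 0. Lengths are in mm, angles in rad, forces in N, time in s.
With the tool pointing down it reaches from about 350 to 875 mm from the base axis. Payload 4.2 kg.
Tool frame: the origin (TCP) lies midway between the tips of the shut fingers; the grasp point (between the pads) lies 19 mm behind it (tcp_to_grasp is the distance from the TCP to the grasp point, in mm); z points along the fingers, y is the line along which they close (so a half turn about z gives the same grasp; the last joint's range is limited). The gripper opens to 85 mm and grips with 20 to 120 N. Pads are 22 mm wide; open, the fingers measure 114 mm over their backs; the gripper's body (76 mm by 85 mm) begins 54 mm behind the grasp point. The pads swing forward as they close: fully open they stand 13 mm farther back than shut.
Start: joints at [-1.075, 0.385, 0.008, 0, -1.194, -0.259], TCP at [146.638, -607.533, 231.312] pointing down, gripper open.
Joint ranges: [-3.14, 3.14], [-1.21, 2.06], [-1.07, 1.41], [-3.16, 2.05], [-2.99, -0.16], [-3.1, 3.1]. Speed limits (rad/s): [2.79, 2.79, 3.14, 3.14, 3.14, 3.14].

## Interface

Orientations are given as a unit quaternion [x, y, z, w].
In Python, from bench import read_state, get_image, job_done, tcp_to_grasp gives the robot as it stands.
- The arm moves only by the tool jog_arm, never from a script. Its argument "plan" is a list of rows, each a list of 3 entries, a list of its own where there are three numbers: the finger opening in mm, from 0 to 85.4, then the shift along the tool's x, y, z as a fraction of full scale, then the turn, a rotation vector about the tool's x, y, z as a fraction of full scale. A call has 1 to 10 rows; each row is the pose to reach, as a shift and turn from the pose commanded when the call began, along the tool's axes at that moment; what a row does not reach only later rows make up. Full scale, the value 1, is 0.1 m for a shift and 60 degrees for a turn. A row lasts 1/8 s, in which the tool goes at most 62.5 mm and 10.7 degrees, less where a joint would pass 70% of its speed; a pose out of reach is approached as far as the arm can. A call with a number of a shift or a turn outside -1 to 1 is refused whole. A call with a gripper value outside its range is refused whole. The fingers move at their own pace and stop on an object; the grip force is fixed at half the most. Time passes only in rows, so rows that repeat a pose let the fingers close. It gives the time, the measured TCP pose, the force, the opening and the grip force at its end, in the units of the state.
- read_state(): the state, without advancing time (a new reading comes with each control period).
- get_image(name): name is "scene" or "top" or "wrist"; returns a dict with "img" (420x560x3 uint8, red, green, blue), "range_z" (420x560 float32, mm along the optical axis (not along the pixel's ray), 0 where there is no reading), "intrinsics" (3x3 intrinsics, pixels), "extrinsics" (4x4, takes a point from camera to world coordinates); the wrist camera has in their place "tool_from_camera" (4x4, takes a point from camera to tool coordinates, whose origin is the TCP and whose axes are the flange's). Camera axes: x right, y down, z forward; pixel columns grow to the right and rows downward; lengths in mm; the calibration is good to about 2 mm. A picture is of the moment at which its call begins: read the wrist's pose just before it.
- job_done(): hands the job in; it is judged then, once.
The state is a dict: "clock": time; "joints": joint angles; "joint_vel": joint speeds; "joint_efforts": joint torques, N m; "position": TCP position; "ee_rot": TCP orientation; "contact_force": force on the tool from outside, world axes, zero at the start; "wrist_torque": the same for the moment, N m; "gripper_width": finger opening in mm; "grasp_force": force on a finger pad.
Only numpy, scipy, OpenCV 4.12 (cv2) and the standard library are available. Lean on these libraries where they do the work, as an engineer would, in place of code of your own. Each camera call takes 0.05 s, during which the arm holds its last target. There are 200 camera calls.

## Working session

There is one attempt and no reset: what is moved stays moved. The work goes in short steps, Python scripts to look and compute and a tool call to move; the robot and the scene stay as the last step left them, time stands still between calls to the robot, and variables do not carry over. Pictures are saved under pics/ and viewed, at most 12 in all, crops included, and the job is handed in when it is done.

Besides the shell and the picture viewer there is one more tool, called after "Call:" as name(argument=value, ...) on one line, values as JSON. jog_arm: Moves the arm, as the interface text tells. Its arguments: {"type":"object","properties":{"plan":{"type":"array"}},"required":["plan"]}

```bash
mkdir -p pics; ls; python3 - <<'E'
from bench import *
import cv2, numpy as np
print(read_state()); print(tcp_to_grasp)
for n in ("scene","top"):
    d=get_image(n); np.savez(f"{n}0.npz",**d)
    cv2.imwrite(f"pics/{n}0.png",d["img"][...,::-1])
    print(d["intrinsics"],d["extrinsics"])
E
```

```text
pics
{'clock': 0.0, 'joints': array([-1.07537856e+00,  3.85547409e-01,  6.61754262e-03, -4.74376538e-04,
       -1.19402195e+00, -2.58590619e-01]), 'joint_vel': array([-8.93064045e-04,  1.59730448e-03, -1.36740604e-03,  2.91747649e-04,
       -6.38726026e-05, -3.01178557e-04]), 'joint_efforts': array([ 2.18521727e-04, -3.92289770e+01,  1.88395536e+01,  4.18607354e+00,
       -4.61105257e-03,  1.15944528e-05]), 'position': array([ 146.50213274, -606.97799915,  230.2275324 ]), 'ee_rot': array([-1.18050075e-01,  9.93007034e-01,  1.08321560e-03, -1.91783228e-04]), 'contact_force': array([-0.37327646, -0.27781361,  1.06696947]), 'wrist_torque': array([-0.02865362, -0.00572496,  0.00202224]), 'grasp_force': 0.0, 'gripper_width': 85.64168400039198}
18.700000000000003
[[493.98141689   0.         278.53752505]
 [  0.         493.98141689 212.70634257]
 [  0.           0.           1.        ]] [[-4.49082580e-01 -3.51043439e-01  8.21640640e-01 -4.10341317e+02]
 [-8.93373446e-01  1.91286224e-01 -4.06562993e-01  5.36155382e+02]
 [-1.44472648e-02 -9.16612287e-01 -3.99516198e-01  6.08371884e+02]
 [ 0.00000000e+00  0.00000000e+00  0.00000000e+00  1.00000000e+00]]
[[439.33338499   0.         281.83375861]
 [  0.         439.33338499 214.42412749]
 [  0.           0.           1.        ]] [[-1.30508566e-02 -9.92630107e-01  1.20478816e-01  4.44279834e+02]
 [-9.99846701e-01  1.43614392e-02  1.00162089e-02  3.73536855e+01]
 [-1.16726397e-02 -1.20329627e-01 -9.92665367e-01  1.05380714e+03]
 [ 0.00000000e+00  0.00000000e+00  0.00000000e+00  1.00000000e+00]]
```

View pics/scene0.png

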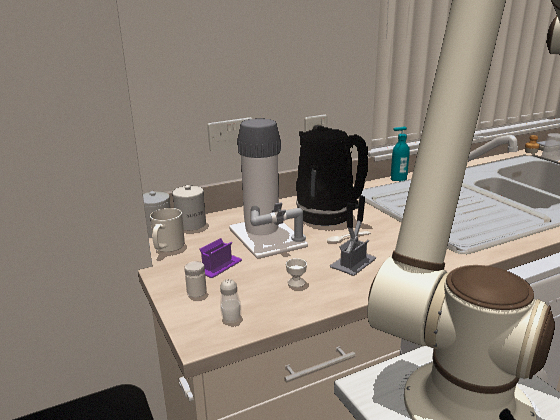

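View pics/top0.png

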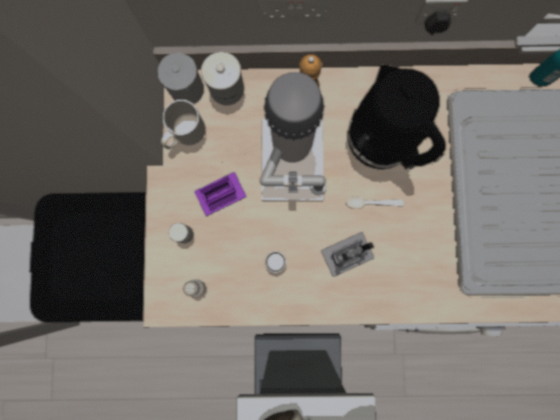

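Scene: the grey stand with pliers is at scene (354,250) / top (348,253). The same shape in purple is at scene (218,258) / top (220,193), which is the excluded one. The grey stand fits because it's grey and black-sleeved pliers stand in it. The filter is at top (294,105), with the clip at top (293,181) / scene (280,216). I'll confirm this in one enlarged crop and measure from depth.

```bash
cat > h.py <<'E'
import numpy as np, cv2
def cloud(d,E=None):
    K=d["intrinsics"];E=d["extrinsics"] if E is None else E
    z=d["range_z"].astype(float);v,u=np.indices(z.shape)
    P=np.stack([(u-K[0,2])/K[0,0]*z,(v-K[1,2])/K[1,1]*z,z],-1)@E[:3,:3].T+E[:3,3]
    P[z==0]=np.nan; return P
E
python3 - <<'E'
from h import *
S=np.load("scene0.npz");T=np.load("top0.npz")
a=cv2.resize(S["img"][165:285,225:385],None,fx=2.5*2,fy=2.5*2,interpolation=cv2.INTER_CUBIC)
b=cv2.resize(T["img"][150:280,240:400],None,fx=5,fy=5,interpolation=cv2.INTER_CUBIC)
im=np.hstack([cv2.resize(a,(400,300)),cv2.resize(b,(400,325))[:300]])
cv2.imwrite("pics/crop.png",im[...,::-1])
P=cloud(T);Q=cloud(S)
def reg(C,u0,u1,v0,v1): return C[v0:v1,u0:u1].reshape(-1,3)
p=reg(P,315,385,225,285);q=reg(Q,325,380,185,285)
for n,c in (("top",p),("scene",q)):
    for lo,hi in ((3,20),(40,60),(80,100),(100,120),(120,140),(140,160),(160,180)):
        m=c[(c[:,2]>lo)&(c[:,2]<hi)]
        if len(m)>3: print(n,lo,hi,len(m),m.min(0).round(),m.max(0).round(),m.mean(0).round(1))
# foot rectangle from top image by height above table 3..60
H=P[...,2];m=((H>2.5)).astype(np.uint8);m[:225]=0;m[285:]=0;m[:,:315]=0;m[:,385:]=0
print("table z",np.nanmedian(P[220:320,180:260,2]))
# grey (unsaturated) mask foot
hsv=cv2.cvtColor(T["img"],cv2.COLOR_RGB2HSV);g=((hsv[...,1]<70)).astype(np.uint8);g[:225]=0;g[285:]=0;g[:,:315]=0;g[:,385:]=0
c=max(cv2.findContours(g,0,2)[0],key=cv2.contourArea);print("foot px",cv2.minAreaRect(c))
K=T["intrinsics"];E=T["extrinsics"]
def ray(u,v,z):
    r=E[:3,:3]@np.linalg.inv(K)@[u,v,1];return E[:3,3]+r*(z-E[2,3])/r[2]
w=np.array([ray(*x,4)[:2] for x in c[:,0].astype(float)],np.float32);print("foot mm",cv2.minAreaRect(w))
# clip region
for n,c in (("top",reg(P,255,330,160,205)),("scene",reg(Q,245,310,200,250))):
    for lo in range(60,160,10):
        m=c[(c[:,2]>lo)&(c[:,2]<=lo+10)]
        if len(m)>3: print(n,lo,len(m),m.min(0).round(),m.max(0).round(),m.mean(0).round(1))
# filter cap
c=reg(P,255,335,65,145);c=c[c[:,2]>290];print("cap",len(c),c.min(0),c.max(0))
E
```

```text
top 3 20 840 [ 404. -193.    3.] [545. -30.  20.] [ 473.8 -101.7    6. ]
top 40 60 365 [ 442. -146.   41.] [507. -65.  60.] [ 474.  -102.8   51.5]
top 80 100 44 [ 468. -121.   80.] [485. -91. 100.] [ 476.9 -107.3   90. ]
top 100 120 27 [ 467. -125.  100.] [492. -78. 118.] [ 481.4 -114.6  108.6]
top 120 140 19 [ 465. -128.  123.] [490. -77. 138.] [ 482.2 -118.8  130.9]
top 140 160 20 [ 461. -129.  140.] [493. -78. 159.] [ 484.1 -123.1  149.3]
top 160 180 67 [ 458. -136.  160.] [493. -73. 173.] [ 476.8 -106.6  169.1]
scene 3 20 959 [ 401. -489.    3.] [914. -24.  20.] [ 600.9 -202.8    7.8]
scene 40 60 426 [ 442. -268.   40.] [694. -65.  60.] [ 554.5 -138.2   50. ]
scene 80 100 306 [ 463. -267.   80.] [691. -85. 100.] [ 632.3 -184.3   90.3]
scene 100 120 320 [ 459. -262.  100.] [712. -78. 120.] [ 624.3 -179.9  109.6]
scene 120 140 132 [ 457. -209.  120.] [694. -74. 140.] [ 542.9 -127.5  127.8]
scene 140 160 95 [ 457. -136.  140.] [493. -74. 160.] [ 472.7 -103.9  150. ]
scene 160 180 61 [ 456. -134.  160.] [493. -75. 173.] [ 473.3 -104.3  166.3]
table z 0.18717724879593334
foot px ((349
[... 592 characters left out ...]
8]
top 130 12 [627.  15. 130.] [630.  33. 136.] [628.7  24.2 132.4]
scene 60 83 [ 621. -122.   60.] [766.  70.  70.] [694.8 -41.1  64.9]
scene 70 98 [ 621. -123.   70.] [743.  70.  80.] [674.9  -7.9  75.3]
scene 80 205 [615. -46.  80.] [741.  96.  90.] [650.2  31.8  85.5]
scene 90 349 [615. -48.  90.] [739.  97. 100.] [650.6  33.9  95.5]
scene 100 283 [611. -41. 100.] [736.  93. 110.] [668.3  38.8 103.5]
scene 110 106 [601.   4. 110.] [730.  69. 120.] [667.3  34.5 114.4]
scene 120 29 [603.  14. 120.] [631.  34. 130.] [625.7  23.8 123.9]
scene 130 10 [623.  15. 130.] [630.  34. 132.] [627.2  23.8 131.5]
cap 2550 [690.57765085 -30.05622381 290.13062353] [788.18723791  72.75497588 325.69518909]
```

View pics/crop.png

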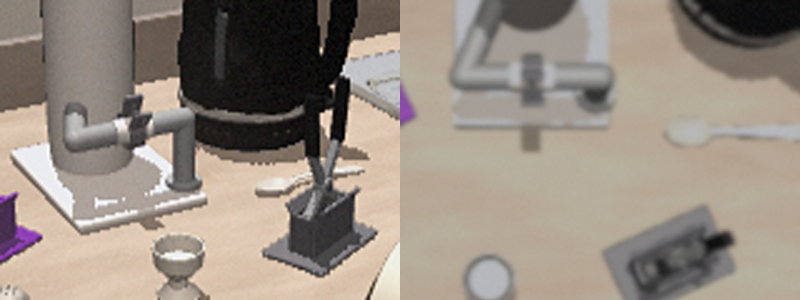

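The crop confirms both: grey stand with black-sleeved pliers (crop 325,170), and the clip with two dark wings on the level pipe (crop 130,115).

```bash
cat >> h.py <<'E'
from scipy.spatial.transform import Rotation as Ro
from bench import read_state
def goto(p,R,tag="",back=25.):
    """print remaining tool shift (in units of 0.1 m) and turn (of 60deg) to bring the point `back` mm behind the TCP to p with orientation R"""
    s=read_state();R0=Ro.from_quat(s["ee_rot"]);t=np.asarray(p)+R.apply([0,0,back])
    print(tag,"t=%.2f"%s["clock"],"shift",(R0.inv().apply(t-s["position"])/100).round(3),"turn",((R0.inv()*R).as_rotvec()/np.radians(60)).round(3))
def Rot(z,y):
    z=np.array(z,float);z/=np.linalg.norm(z);y=np.array(y,float);y-=z*(y@z);y/=np.linalg.norm(y)
    return Ro.from_matrix(np.stack([np.cross(y,z),y,z],1))
E
python3 - <<'E'
from h import *
S=np.load("scene0.npz");T=np.load("top0.npz")
P=cloud(T);Q=cloud(S)
p=P[225:285,315:385].reshape(-1,3);q=Q[185:285,325:380].reshape(-1,3);q=q[(q[:,0]<540)]
for n,c in (("top",p),("scene",q)):
    w=c[(c[:,2]>40)&(c[:,2]<58)]; print(n,"walls",cv2.minAreaRect(w[:,:2].astype(np.float32)))
    w=c[(c[:,2]>3)&(c[:,2]<58)&(c[:,0]<540)]; print(n,"foot",cv2.minAreaRect(w[:,:2].astype(np.float32)))
    w=c[(c[:,2]>120)]; _,l,ce=cv2.kmeans(w[:,:2].astype(np.float32),2,None,(3,50,.1),5,0)
    for k in (0,1):
        m=w[l[:,0]==k];print(n,"sleeve",len(m),m.min(0).round(),m.max(0).round(),m.mean(0).round(1),cv2.minAreaRect(m[:,:2].astype(np.float32)))
# pipe
for n,C in (("top",P[160:205,255:330]),("scene",Q[200:250,245:310])):
    c=C.reshape(-1,3)
    m=c[(c[:,2]>85)&(c[:,2]<104)&(abs(c[:,0]-637)<22)&(c[:,1]>-30)&(c[:,1]<75)&(abs(c[:,1]-24)>20)]
    for a,b in ((-30,0),(48,75)):
        k=m[(m[:,1]>a)&(m[:,1]<b)];print(n,"pipe",a,len(k),k[:,0].min().round(1),k[:,0].max().round(1),k[:,2].max().round(1),k[k[:,2]>k[:,2].max()-3].mean(0).round(1))
    w=c[(c[:,2]>108)&(c[:,2]<140)&(c[:,0]<645)&(abs(c[:,1]-24)<14)]
    z=(w-[0,24,0])@[-.5,0,.866];x=w@[.866,0,.5]
    print(n,"wings along z",z.min(),z.max(),"x hist",np.unique((x//3*3).astype(int),return_counts=True),"y",w[:,1].min(),w[:,1].max())
c=P[65:145,255:335].reshape(-1,3);c=c[c[:,2]>300];print("cap",cv2.minEnclosingCircle(c[:,:2].astype(np.float32)))
E
```

```text
top walls ((474.9794921875, -105.14525604248047), (41.2049560546875, 73.91554260253906), 23.552486419677734)
top foot ((471.6357727050781, -111.02606201171875), (162.79574584960938, 135.037841796875), 89.24332427978516)
top sleeve 33 [458. -83. 137.] [471. -73. 173.] [464.2 -78.1 167.1] ((464.2261657714844, -78.36784362792969), (13.357222557067871, 7.687488555908203), 23.42806625366211)
top sleeve 73 [ 479. -136.  123.] [ 493. -121.  172.] [ 485.8 -127.2  154.6] ((485.9024353027344, -128.0719451904297), (13.872692108154297, 13.375118255615234), 28.520954132080078)
scene walls ((473.18060302734375, -105.98698425292969), (40.626651763916016, 78.59251403808594), 22.947696685791016)
scene foot ((459.8077087402344, -114.47062683105469), (88.39990997314453, 189.57247924804688), 10.563587188720703)
scene sleeve 244 [ 456. -136.  120.] [493. -74. 173.] [ 472.8 -103.9  146.9] ((473.51849365234375, -104.02507781982422), (15.500676155090332, 66.28253173828125), 26.2347412109375)
scene sleeve 81 [107.  92. 183.] [141. 115. 216.] [117.9 106.5 204.4] ((125.39659881591797, 102.59796905517578), (9.697322845458984, 37.76890563964844), 58.12635803222656)
top pipe -30 130 625.0 648.7 103.9 [636.1 -14.7 102.1]
top pipe 48 147 626.1 658.7 104.0 [640.   63.6 102.4]
top wings along z -227.97059585006664 -195.38813405052787 x hist (array([582, 585, 588, 591, 594, 597, 603, 606, 609, 612]), array([ 9, 17, 20,  2,  1,  2,  3,  5, 36,  4])) y 14.760230497939823 32.858452769520525
scene pipe -30 85 621.1 641.4 103.7 [633.4 -16.4 102. ]
scene pipe 48 86 624.4 656.7 103.6 [639.1  62.2 101.6]
scene wings along z -225.46605251034183 -195.92375098356405 x hist (array([579, 582, 585, 588, 594, 597, 600, 603, 606, 609]), array([ 3, 15,  9,  3,  1,  2,  6, 22, 21,  7])) y 13.923359671002572 34.417580441075984
cap ((741.0667114257812, 21.338668823242188), 49.23867416381836)
```

Call:
jog_arm(plan=[[85, [-0.45, 0.4, 0], [0, 0, 0]], [85, [-0.9, 0.82, 0], [0, 0, 0]], [85, [-0.9, 0.82, 0], [0, 0, 0]]])

```text
clock: 0.48
position: [216.3, -503.8, 231.4]
ee_rot: [-0.12, 0.993, 0.001, 0.0]
contact_force: [-1.2, -0.5, 0.2]
gripper_width: 85.0
grasp_force: 0.0
```

```bash
python3 - <<'E'
from h import *
goto([475,-104,207],Rot([0,0,-1],[-.398,.917,0]))
T=np.load("top0.npz");P=cloud(T);c=P[160:205,255:330].reshape(-1,3)
m=c[(c[:,2]>98)&(c[:,2]<106)&(abs(c[:,0]-637)<10)&(c[:,1]>-25)&(c[:,1]<58)&(abs(c[:,1]-24)>20)]
print(len(m),np.polyfit(m[:,1],m[:,0],1))
E
```

```text
t=0.47 shift [-3.467  3.264  0.498] turn [ 0.001  0.    -0.161]
142 [1.59325837e-02 6.36341554e+02]
```

Call:
jog_arm(plan=[[85, [-0.4, 0.4, 0], [0, 0, 0]], [85, [-0.8, 0.75, 0], [0, 0, 0]], [85, [-1, 0.94, 0], [0, 0, 0]]])

```text
clock: 0.85
position: [290.7, -390.8, 231.2]
ee_rot: [-0.119, 0.993, 0.0, -0.0]
contact_force: [0.2, 0.1, -0.1]
gripper_width: 85.1
grasp_force: 0.0
```

Call:
jog_arm(plan=[[85, [-0.4, 0.4, 0], [0, 0, 0]], [85, [-0.8, 0.75, 0], [0, 0, 0]], [85, [-1, 0.94, 0], [0, 0, 0]]])

```text
clock: 1.23
position: [366.2, -275.9, 231.3]
ee_rot: [-0.119, 0.993, -0.0, 0.0]
contact_force: [-0.5, 0.1, -0.4]
gripper_width: 85.0
grasp_force: 0.0
```

Call:
jog_arm(plan=[[85, [-0.4, 0.4, 0], [0, 0, 0]], [85, [-0.8, 0.75, 0], [0, 0, -0.16]], [85, [-1, 0.94, 0], [0, 0, -0.16]]])

```text
clock: 1.6
position: [441.7, -160.9, 231.2]
ee_rot: [-0.202, 0.979, -0.0, 0.0]
contact_force: [-0.5, 1.3, -1.5]
gripper_width: 85.1
grasp_force: 0.0
```

```bash
python3 - <<'E'
from h import *
goto([475,-104,207],Rot([0,0,-1],[-.398,.917,0]))
E
```

```text
t=1.60 shift [-0.531  0.391  0.492] turn [-0.    -0.    -0.003]
```

Call:
jog_arm(plan=[[85, [-0.5, 0.37, 0], [0, 0, 0]], [85, [-0.53, 0.39, 0.2], [0, 0, 0]], [85, [-0.53, 0.39, 0.2], [0, 0, 0]]])

```text
clock: 1.98
position: [473.1, -105.4, 209.7]
ee_rot: [-0.201, 0.98, 0.0, -0.002]
contact_force: [0.0, -0.9, 0.5]
gripper_width: 84.8
grasp_force: 0.0
```

```bash
python3 - <<'E'
from h import *
from bench import get_image
s=read_state();d=get_image("wrist");np.savez("w1.npz",**d,pos=s["position"],q=s["ee_rot"])
cv2.imwrite("pics/w1.png",d["img"][...,::-1])
E=np.eye(4);E[:3,:3]=Ro.from_quat(s["ee_rot"]).as_matrix();E[:3,3]=s["position"];E=E@d["tool_from_camera"]
print(d["tool_from_camera"].round(2));P=cloud(d,E).reshape(-1,3)
c=P[(abs(P[:,0]-475)<60)&(abs(P[:,1]+104)<60)]
m=(c[:,2]>40)&(c[:,2]<60);print("walls",m.sum(),cv2.minAreaRect(c[m][:,:2].astype(np.float32)))
w=c[(c[:,2]>130)&(c[:,2]<178)]; _,l,ce=cv2.kmeans(w[:,:2].astype(np.float32),2,None,(3,50,.1),5,0)
for k in (0,1):
    m=w[l[:,0]==k];print(len(m),m.min(0).round(),m.max(0).round(),cv2.minAreaRect(m[:,:2].astype(np.float32)))
goto([475,-104,141],Rot([0,0,-1],[-.398,.917,0]))
E
```

```text
[[   0.     -0.96   -0.28   70.42]
 [   1.      0.      0.     -0.66]
 [  -0.     -0.28    0.96 -143.42]
 [   0.      0.      0.      1.  ]]
walls 1443 ((474.800537109375, -106.60311889648438), (40.41558074951172, 74.12447357177734), 23.289173126220703)
615 [457. -89. 130.] [472. -75. 173.] ((464.24951171875, -81.7691421508789), (13.414380073547363, 12.688605308532715), 24.664600372314453)
630 [ 478. -138.  130.] [ 493. -123.  173.] ((485.74859619140625, -130.34701538085938), (13.550741195678711, 13.035333633422852), 22.087942123413086)
 t=2.02 shift [-0.024  0.012  0.948] turn [ 0.    -0.002 -0.005]
```

View pics/w1.png

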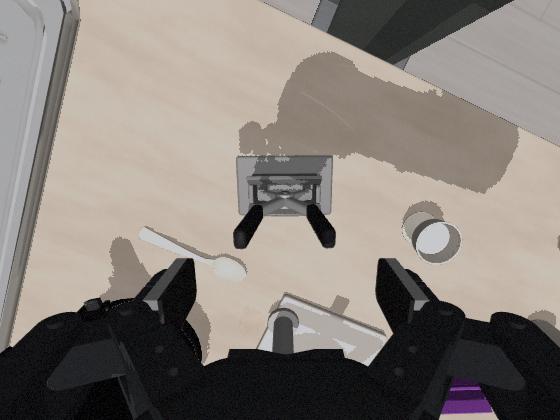

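Wrist view: the sleeves are at (248,226) and (321,226), symmetric between the open fingers, with the stand below at (285,185). Descending.

Call:
jog_arm(plan=[[85, [-0.02, 0, 0.3], [0, 0, 0]], [85, [-0.02, 0, 0.65], [0, 0, 0]], [85, [-0.02, 0, 0.95], [0, 0, 0]], [74, [-0.02, 0, 0.95], [0, 0, 0]], [66, [-0.02, 0, 0.95], [0, 0, 0]], [62, [-0.02, 0, 0.95], [0, 0, 0]], [60, [-0.02, 0, 0.95], [0, 0, 0]], [58, [-0.02, 0, 0.95], [0, 0, 0]], [58, [-0.02, 0, 0.95], [0, 0, 0]]])

```text
clock: 3.15
position: [479.3, -105.1, 120.6]
ee_rot: [-0.202, 0.979, -0.002, 0.005]
contact_force: [0.1, 0.2, 10.5]
gripper_width: 58.4
grasp_force: 11.7
```

Call:
jog_arm(plan=[[59, [0, 0, -0.06], [0, 0, 0]], [59, [0, 0, -0.12], [0, 0, 0]], [59, [0, 0, -0.12], [0, 0, 0]]])

```text
clock: 3.52
position: [475.7, -104.7, 128.8]
ee_rot: [-0.201, 0.98, 0.0, 0.0]
contact_force: [-0.7, -0.3, -1.8]
gripper_width: 59.0
grasp_force: 6.7
```

```bash
python3 - <<'E'
from h import *
from bench import get_image
s=read_state();d=get_image("wrist");np.savez("w2.npz",**d,pos=s["position"],q=s["ee_rot"])
print(s["position"],s["contact_force"],s["wrist_torque"],s["grasp_force"],s["gripper_width"])
E=d["tool_from_camera"];P=cloud(d,E).reshape(-1,3)
c=P[(abs(P[:,0])<20)&(abs(P[:,1])<45)]
for lo in range(-60,60,10):
    m=c[(c[:,2]>lo)&(c[:,2]<=lo+10)]
    if len(m)>5: print(lo,len(m),m.min(0).round(),m.max(0).round(),m.mean(0).round(1))
cv2.imwrite("pics/w2.png",d["img"][...,::-1])
E
```

```text
[ 475.65395458 -104.69497872  128.75329854] [-0.69833466 -0.32238581 -1.8455993 ] [ 0.0054551  -0.04311847 -0.02537924] 6.745686968788505 59.00414227640607
-60 3824 [ -7. -45. -60.] [ 15.  45. -50.] [  6.4   1.7 -55.2]
-50 2001 [ -6. -43. -50.] [ 14.  45. -40.] [  7.5  -0.8 -45. ]
-40 1622 [ -4. -44. -40.] [ 12.  43. -30.] [  7.5  -0.9 -34.9]
-30 1416 [ -4. -44. -30.] [ 12.  43. -20.] [  7.4  -0.8 -25.2]
-20 1111 [ -4. -44. -20.] [ 12.  43. -10.] [  7.3  -0.9 -15.4]
-10 506 [ -4. -33. -10.] [11. 35. -0.] [ 5.5 -0.5 -5.6]
0 372 [ -3. -26.   0.] [ 9. 25. 10.] [ 5.2 -0.5  4.8]
10 412 [ -3. -23.  10.] [ 8. 22. 20.] [ 2.6 -0.4 15.3]
20 430 [ -3. -22.  20.] [ 6. 22. 30.] [ 3.1 -0.2 24.9]
30 369 [ -3. -17.  30.] [ 6. 16. 40.] [ 3.1 -0.3 34.8]
40 288 [ -6. -11.  40.] [ 9. 10. 50.] [ 5.1 -0.1 44.9]
50 217 [ -2. -14.  50.] [10. 14. 60.] [ 5.  -0.1 55.6]
```

View pics/w2.png

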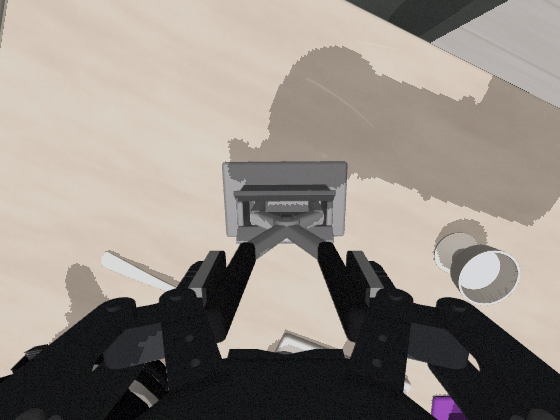

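Wrist view: pliers held at 6.7 N, hinge at (285,235), centred. Wrist force matches their weight. Lifting out.

Call:
jog_arm(plan=[[59, [0, 0, -0.25], [0, 0, 0]], [59, [0, 0, -0.5], [0, 0, 0]], [59, [0, 0, -0.75], [0, 0, 0]], [59, [0, 0, -0.95], [0, 0, 0]], [59, [0, 0, -0.95], [0, 0, 0]]])

```text
clock: 4.2
position: [476.3, -104.6, 224.2]
ee_rot: [-0.201, 0.98, -0.0, 0.001]
contact_force: [0.0, -0.1, -1.9]
gripper_width: 59.1
grasp_force: 6.7
```

```bash
cat >> h.py <<'E'
CW=np.array([622.5,24,115.1]); YAW=-.018
fx=np.array([np.cos(YAW),np.sin(YAW),0])
CZ=-.5*fx+np.array([0,0,.866]); CX=.866*fx+np.array([0,0,.5]); RC=Rot(-CZ,-CX)
E
python3 - <<'E'
from h import *
from bench import get_image
s=read_state();d=get_image("wrist");np.savez("w3.npz",**d,pos=s["position"],q=s["ee_rot"])
print(s["position"],s["contact_force"],s["grasp_force"],s["gripper_width"],s["joints"].round(2))
P=cloud(d,d["tool_from_camera"]).reshape(-1,3)
c=P[(abs(P[:,0])<25)&(abs(P[:,1])<45)]
for lo in range(40,124,6):
    m=c[(c[:,2]>lo)&(c[:,2]<=lo+6)]
    if len(m)>5: print(lo,len(m),m.min(0).round(),m.max(0).round())
cv2.imwrite("pics/w3.png",d["img"][...,::-1])
goto(CW+(135+70)*CZ,RC,back=27)
E
```

```text
[ 476.27215997 -104.6192012   224.2251715 ] [ 0.04437111 -0.05301915 -1.91705804] 6.743520051240921 59.08784214021308 [ 0.12  0.15 -0.33  0.   -1.08 -1.28]
40 195 [ -6. -11.  40.] [ 8. 10. 46.]
46 139 [ 3. -8. 46.] [ 9.  9. 52.]
52 108 [ -1. -12.  52.] [ 9. 12. 58.]
58 211 [ -4. -17.  58.] [ 7. 18. 64.]
64 248 [ -4. -24.  64.] [ 6. 23. 70.]
70 221 [ -5. -28.  70.] [ 7. 28. 76.]
76 49 [  4. -27.  76.] [ 7. 26. 82.]
82 47 [  2. -26.  82.] [ 7. 26. 88.]
88 42 [  1. -26.  88.] [ 7. 26. 94.]
94 45 [ -1. -26.  94.] [  7.  26. 100.]
100 51 [ -3. -26. 100.] [  7.  26. 106.]
106 43 [ -4. -26. 106.] [  7.  25. 112.]
 t=4.25 shift [-1.046  0.969 -0.462] turn [ 0.444 -0.286 -1.071]
```

View pics/w3.png

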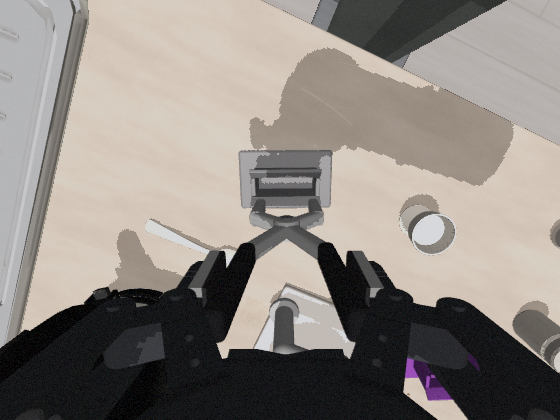

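Wrist view: jaws hang free, tips at (258,210) and (315,210), clear of the stand. Tips are about 111 mm beyond the TCP. On to the clip approach.

Call:
jog_arm(plan=[[59, [-0.05, 0.05, -0.1], [0.04, -0.03, -0.1]], [59, [-0.15, 0.14, -0.2], [0.08, -0.05, -0.2]], [59, [-0.25, 0.23, -0.3], [0.13, -0.08, -0.32]], [59, [-0.36, 0.34, -0.35], [0.18, -0.11, -0.43]], [59, [-0.46, 0.44, -0.4], [0.22, -0.14, -0.54]], [59, [-0.55, 0.5, -0.4], [0.25, -0.16, -0.6]], [59, [-0.55, 0.5, -0.4], [0.25, -0.16, -0.6]]])

```text
clock: 5.12
position: [505.1, -37.0, 261.4]
ee_rot: [-0.49, 0.858, -0.108, 0.104]
contact_force: [0.0, -0.2, -0.5]
gripper_width: 59.0
grasp_force: 6.7
```

```bash
python3 - <<'E'
from h import *
s=read_state();print(s["grasp_force"],s["gripper_width"],s["contact_force"],s["joints"].round(2))
d=np.load("w3.npz");P=cloud(d,d["tool_from_camera"]).reshape(-1,3)
for sg in (1,-1):
    c=P[(P[:,0]>-8)&(P[:,0]<10)&(sg*P[:,1]>12)&(sg*P[:,1]<30)&(P[:,2]>60)&(P[:,2]<130)];print("tip z",np.percentile(c[:,2],[95,99,100]))
goto(CW+(135+70)*CZ,RC,back=24)
E
```

```text
6.743848429759964 58.995935883810056 [ 0.01650085 -0.20377614 -0.45908282] [ 0.35  0.01 -0.52  0.25 -0.81 -1.03]
tip z [105.56422805 110.00361741 111.25666342]
tip z [106.45895086 111.17605875 111.88699237]
 t=5.12 shift [-0.683  0.06  -0.076] turn [ 0.198 -0.129 -0.469]
```

Call:
jog_arm(plan=[[59, [-0.15, 0, -0.04], [0.05, -0.03, -0.11]], [59, [-0.32, 0.02, -0.08], [0.1, -0.06, -0.23]], [59, [-0.5, 0.04, -0.08], [0.15, -0.1, -0.36]], [59, [-0.68, 0.06, -0.08], [0.2, -0.13, -0.47]], [59, [-0.68, 0.06, -0.08], [0.2, -0.13, -0.47]], [59, [-0.68, 0.06, -0.08], [0.2, -0.13, -0.47]]])

```text
clock: 5.88
position: [533.0, 24.7, 273.9]
ee_rot: [-0.676, 0.689, -0.186, 0.183]
contact_force: [-0.1, 0.3, -0.0]
gripper_width: 59.2
grasp_force: 6.8
```

```bash
python3 - <<'E'
from h import *
from bench import get_image
s=read_state();d=get_image("wrist");np.savez("w4.npz",**d,pos=s["position"],q=s["ee_rot"])
print(s["grasp_force"],s["gripper_width"],s["joints"].round(2))
cv2.imwrite("pics/w4.png",d["img"][...,::-1])
goto(CW+(135+70)*CZ,RC,back=23.5)
P=cloud(d,d["tool_from_camera"]).reshape(-1,3)
# in tool frame: jaws and wings
for sg in (1,-1):
    c=P[(P[:,0]>-8)&(P[:,0]<10)&(sg*P[:,1]>10)&(sg*P[:,1]<30)&(P[:,2]>75)&(P[:,2]<118)];print("jaw",len(c),c.min(0).round(1),c.max(0).round(1))
c=P[(abs(P[:,0])<40)&(abs(P[:,1])<45)&(P[:,2]>140)&(P[:,2]<240)]
for lo in range(140,240,6):
    m=c[(c[:,2]>lo)&(c[:,2]<=lo+6)]
    if len(m)>5: print(lo,len(m),m.min(0).round(1),m.max(0).round(1),m.mean(0).round(1))
E
```

```text
6.75370539422147 59.23932126534884 [ 0.45 -0.04 -0.69  0.5  -0.49 -0.86]
 t=5.92 shift [-0.007  0.023  0.009] turn [-0.005  0.    -0.002]
jaw 146 [-4.5 18.8 75. ] [  6.7  28.7 110.9]
jaw 154 [ -3.3 -27.   75. ] [  6.3 -16.3 112.1]
164 82 [ -9.  -12.3 167.6] [  9.3  16.1 170. ] [ -0.6   3.2 169.3]
170 134 [ -9.3 -12.4 170. ] [ 10.4  16.2 176. ] [  1.5   1.2 171.7]
176 73 [ -7.6 -11.3 176. ] [ 10.3  15.2 181.9] [  1.6   1.1 179.4]
182 31 [ -9.2 -10.5 182. ] [ 10.5  14.4 187.9] [  4.6   0.4 183.8]
188 24 [ -8.3  -9.6 188.3] [ 10.4  13.5 193.6] [  5.4   2.  190.2]
194 709 [-36.  -14.5 194.3] [ 39.4  18.6 200. ] [  3.5   2.2 198.5]
200 518 [-38.6 -17.1 200. ] [ 40.   21.4 206. ] [  4.4   2.3 202.3]
206 66 [-39.6 -17.1 206. ] [ 39.8  21.3 211.8] [ -2.   -0.8 207.9]
212 12 [  7.  -14.9 212.7] [  9.1  21.5 217.7] [  8.3   5.3 215.3]
218 31 [-39.8 -44.6 218.3] [  9.4  18.2 223.7] [-27.7 -16.5 220.9]
224 35 [-38.7 -45.  224. ] [-30.5 -17.1 229.8] [-34.2 -36.8 226.9]
230 19 [-35.3 -44.1 230.3] [-26.8 -25.  235.8] [-28.9 -40.8 232.6]
236 7 [-28.7 -44.5 236.3] [-25.2 -38.  239.5] [-26.8 -41.7 237.5]
```

View pics/w4.png

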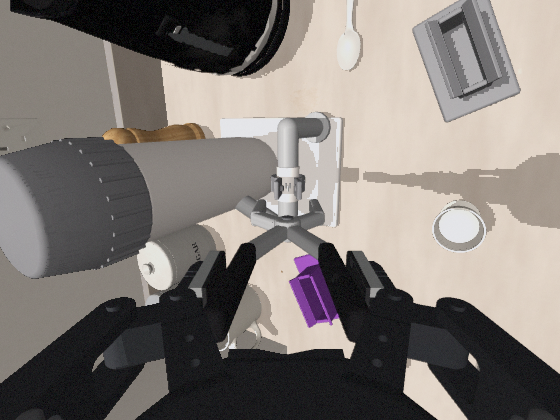

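Wrist view: wings at (289,187) centred between the jaw tips (258,213 / 315,213), about 57 mm further along the tool axis. Wings sit +1.2 mm in tool y. Advancing 70 mm puts the tips at mid-wing.

Call:
jog_arm(plan=[[59, [0, 0.012, 0.15], [0, 0, 0]], [59, [0, 0.012, 0.3], [0, 0, 0]], [59, [0, 0.012, 0.45], [0, 0, 0]], [59, [0, 0.012, 0.58], [0, 0, 0]], [59, [0, 0.012, 0.7], [0, 0, 0]], [59, [0, 0.012, 0.7], [0, 0, 0]], [59, [0, 0.012, 0.7], [0, 0, 0]]])

```text
clock: 6.8
position: [567.8, 24.6, 213.9]
ee_rot: [-0.676, 0.689, -0.187, 0.184]
contact_force: [0.5, -0.6, -0.9]
gripper_width: 59.1
grasp_force: 6.8
```

```bash
cat >> h.py <<'E'
def look(n):
    from bench import get_image
    s=read_state();d=get_image("wrist");np.savez(n+".npz",**d,pos=s["position"],q=s["ee_rot"])
    cv2.imwrite(f"pics/{n}.png",cv2.resize(d["img"][120:330,160:440],None,fx=2.5,fy=2.5,interpolation=cv2.INTER_CUBIC)[...,::-1])
    print("t %.2f"%s["clock"],"grip",s["grasp_force"],s["gripper_width"],"F",s["contact_force"].round(1),"pos",s["position"].round(1),"T",s["wrist_torque"].round(2))
    return s,d,cloud(d,d["tool_from_camera"])
E
python3 - <<'E'
from h import *
s,d,P=look("w5");P=P.reshape(-1,3)
c=P[(abs(P[:,0])<14)&(abs(P[:,1])<30)]
for lo in range(70,140,5):
    m=c[(c[:,2]>lo)&(c[:,2]<=lo+5)]
    if len(m)>5: print(lo,len(m),np.unique((m[:,1]//2*2).astype(int),return_counts=True))
E
```

```text
t 6.80 grip 6.754094492644072 59.05278610304368 F [ 0.5 -0.6 -0.9] pos [567.8  24.6 213.9] T [ 0.08  1.28 -0.02]
70 210 (array([-28, -26, -24, -22, -20, -18, -16, -14,  14,  16,  18,  20,  22,
        24,  26,  28]), array([ 1, 37, 30, 18,  7,  5,  4,  2,  3,  5,  5,  7, 12, 32, 36,  6]))
75 58 (array([-28, -26, -24, -22, -20, -18,  18,  20,  22,  24,  26,  28]), array([7, 8, 7, 6, 6, 1, 2, 6, 4, 6, 3, 2]))
80 41 (array([-26, -24, -22, -20,  20,  22,  24,  26]), array([4, 5, 5, 7, 6, 5, 6, 3]))
85 38 (array([-26, -24, -22, -20, -18,  18,  20,  22,  24,  26]), array([3, 5, 5, 5, 2, 1, 6, 5, 4, 2]))
90 36 (array([-26, -24, -22, -20,  18,  20,  22,  24,  26]), array([2, 3, 4, 9, 1, 8, 3, 4, 2]))
95 82 (array([-26, -24, -22, -20, -18, -12, -10,  10,  12,  14,  18,  20,  22,
        24,  26]), array([ 2,  4,  4,  5,  9,  4,  8,  2, 11, 11,  8,  4,  4,  4,  2]))
100 236 (array([-26, -24, -22, -20, -18, -14, -12, -10,  -8,  10,  12,  14,  16,
        18,  20,  22,  24,  26]), array([ 2,  3,  4,  4,  5, 16, 32, 49, 11, 30, 24, 38,  1,  1,  7,  3,  5,
        1]))
105 113 (array([-24, -22, -2
[... 292 characters left out ...]
 array([ 1,  1,  1,  1,  2, 17, 17,  4, 14,  5, 18,  7,  5,  1,  1,  2,  2]))
115 30 (array([-10,  -8,  -6,   8,  10,  12]), array([ 2,  2, 13,  9,  2,  2]))
120 31 (array([-10,  -8,  -6,   8,  10,  12]), array([ 1,  5, 13,  7,  4,  1]))
125 403 (array([-14, -12, -10,  -6,  -4,  -2,   0,   2,   4,   6,   8,  10,  12,
        14,  16,  18]), array([ 7,  6,  3, 12, 44, 56, 49, 70, 57, 56, 18,  1,  3,  7,  8,  6]))
130 186 (array([-18, -16, -14, -12, -10,  -8,  -6,  -4,   4,   6,   8,  10,  12,
        14,  16,  18,  20]), array([ 5, 38,  7,  1,  9, 11, 17,  7,  1,  2, 19, 10, 10,  1,  5, 30, 13]))
135 52 (array([-18, -16, -12, -10,  14,  18,  20,  22]), array([18,  2,  2,  6,  4,  2, 15,  3]))
```

View pics/w5.png

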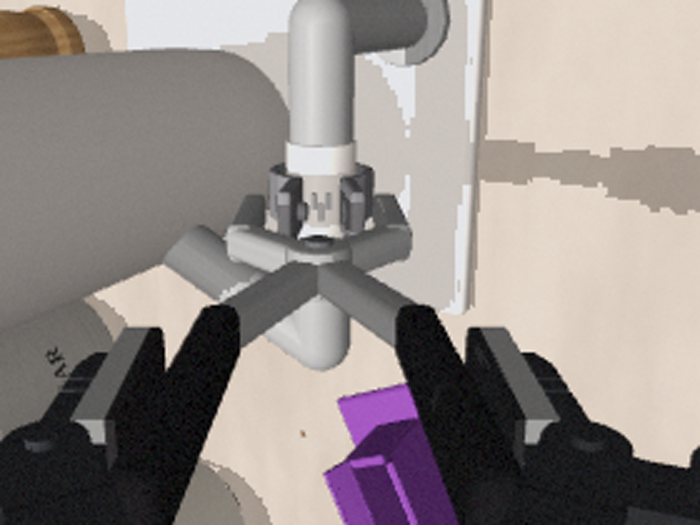

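Crop: both wings (290,208 and 352,205) lie between the jaws (245,215 and 390,215), with about 5 mm free on each side. Squeezing, while easing back to cancel the pad swing.

Call:
jog_arm(plan=[[55, [0, 0.006, -0.01], [0, 0, 0]], [51, [0, 0.006, -0.02], [0, 0, 0]], [47, [0, 0.006, -0.03], [0, 0, 0]], [43, [0, 0.006, -0.04], [0, 0, 0]], [40, [0, 0.006, -0.05], [0, 0, 0]], [38, [0, 0.006, -0.055], [0, 0, 0]], [38, [0, 0.006, -0.055], [0, 0, 0]]])

```text
clock: 7.72
position: [563.8, 24.7, 217.3]
ee_rot: [-0.677, 0.688, -0.186, 0.184]
contact_force: [-1.5, -0.2, -2.5]
gripper_width: 38.5
grasp_force: 14.5
```

```bash
python3 - <<'E'
from h import *
s,d,P=look("w6");P=P.reshape(-1,3)
c=P[(abs(P[:,0])<14)&(abs(P[:,1])<30)]
for lo in range(40,140,5):
    m=c[(c[:,2]>lo)&(c[:,2]<=lo+5)]
    if len(m)>5: print(lo,len(m),*[f"{a}:{b}" for a,b in zip(*np.unique((m[:,1]//2*2).astype(int),return_counts=True))])
E
```

```text
t 7.72 grip 14.495822028256953 38.53793192571646 F [-1.5 -0.2 -2.5] pos [563.8  24.7 217.3] T [0.05 1.68 0.04]
40 133 -12:1 -10:5 -8:7 -6:10 -4:8 -2:29 0:23 2:26 4:8 6:7 8:6 10:3
45 80 -10:2 -8:5 -6:6 -4:9 -2:9 0:20 2:8 4:9 6:8 8:4
50 127 -8:4 -6:14 -4:17 -2:16 0:20 2:18 4:18 6:15 8:5
55 99 -8:17 -6:7 -4:8 -2:13 0:12 2:12 4:8 6:10 8:12
60 56 -10:12 -8:2 -6:5 -4:2 -2:3 0:3 2:3 4:3 6:3 8:1 10:19
65 132 -14:12 -12:25 -10:23 -8:5 4:1 6:1 8:3 10:19 12:33 14:10
70 153 -18:4 -16:22 -14:27 -12:6 -10:4 -8:3 -6:3 6:1 8:5 10:6 12:5 14:24 16:28 18:15
75 139 -22:1 -20:16 -18:32 -16:7 -14:4 -12:5 -10:3 -8:1 8:2 10:2 12:5 14:3 16:4 18:22 20:23 22:9
80 155 -24:17 -22:27 -20:16 -18:7 -16:5 -14:3 -12:1 12:1 14:3 16:6 18:5 20:11 22:27 24:26
85 44 -24:5 -22:5 -20:4 -18:6 -16:5 -14:1 16:3 18:6 20:2 22:5 24:2
90 40 -22:1 -20:4 -18:5 -16:8 16:10 18:5 20:5 22:2
95 38 -20:3 -18:3 -16:4 -14:10 14:5 16:5 18:4 20:3 22:1
100 130 -20:2 -18:5 -16:3 -14:13 -12:1 -8:8 -6:24 -4:32 10:14 12:3 14:11 16:5 18:3 20:5 22:1
105 152 -18:2 -16:3 -14:3 -12:12 -8:8 -6:14 -4:16 8:16 10:27 12:32 14:11 16:3 18:3 20:2
110 118 -20:1 -18:4 -16:3 -14:4 -12:18 -8:16 -6:3 -4:2 -2:10 0:8 6:1 8:28 10:3 12:2 14:5 16:4 18:4 20:2
115 73 -18:1 -16:3 -14:3 -12:8 -10:7 -8:1 -6:4 -4:3 -2:4 0:6 6:9 8:15 10:2 12:1 14:2 16:2 18:2
120 32 -18:1 -12:1 -10:3 -6:3 -4:3 6:15 8:4 10:2
125 17 -8:2 -6:3 -4:2 6:5 8:2 10:3
130 303 -14:6 -12:11 -10:36 -8:6 -6:5 -4:9 -2:38 0:38 2:71 4:55 6:11 10:1 12:5 14:10 16:1
135 114 -16:13 -14:8 -12:15 -10:11 -8:7 -6:3 4:4 6:14 8:9 10:9 14:2 16:11 18:8
```

Call:
jog_arm(plan=[[36, [0, 0, -0.015], [0, 0, 0]], [34, [0, 0, -0.03], [0, 0, 0]], [32, [0, 0, -0.04], [0, 0, 0]], [30, [0, 0, -0.05], [0, 0, 0]], [29, [0, 0, -0.05], [0, 0, 0]], [29, [0, 0, -0.05], [0, 0, 0]]])

```text
clock: 8.52
position: [562.0, 25.1, 222.8]
ee_rot: [-0.676, 0.688, -0.187, 0.185]
contact_force: [-1.0, 0.2, 0.4]
gripper_width: 29.1
grasp_force: 17.9
```

```bash
python3 - <<'E'
from h import *
s,d,P=look("w7");P=P.reshape(-1,3)
c=P[(abs(P[:,0])<14)&(abs(P[:,1])<30)]
for lo in range(85,140,5):
    m=c[(c[:,2]>lo)&(c[:,2]<=lo+5)]
    if len(m)>5: print(lo,len(m),*[f"{a}:{b}" for a,b in zip(*np.unique((m[:,1]//2*2).astype(int),return_counts=True))])
E
```

```text
t 8.53 grip 17.922526225447655 29.106109828244335 F [-1.   0.2  0.4] pos [562.   25.1 222.8] T [ 0.04  1.09 -0.01]
85 115 -22:21 -20:13 -18:10 -16:7 -14:4 -12:1 12:1 14:5 16:6 18:10 20:13 22:24
90 36 -22:1 -20:3 -18:5 -16:6 -14:6 14:5 16:6 18:3 20:1
95 44 -18:2 -16:4 -14:6 -12:10 12:5 14:8 16:3 18:4 20:2
100 51 -18:2 -16:3 -14:4 -12:9 -10:8 10:1 12:12 14:5 16:3 18:4
105 126 -18:1 -16:3 -14:3 -12:3 -10:15 -6:11 -4:15 -2:8 2:1 4:17 6:20 10:9 12:13 14:2 16:4 18:1
110 202 -16:2 -14:4 -12:6 -10:10 -8:10 -6:24 -4:22 -2:26 2:16 4:21 6:32 8:3 10:15 12:4 14:4 16:2 18:1
115 109 -14:2 -12:2 -10:3 -8:17 -6:18 -4:2 -2:3 0:8 2:12 4:2 6:2 8:27 10:4 12:2 14:5
120 39 -14:1 -12:2 -10:2 -8:2 -6:2 -4:2 -2:2 0:9 2:6 4:2 6:2 8:4 10:1 12:2
125 14 -6:1 -4:2 -2:2 2:2 4:3 6:3 8:1
130 10 -6:1 -4:2 -2:3 2:1 4:1 6:1 8:1
135 177 -12:10 -10:14 -8:15 -6:5 -4:3 -2:7 0:34 2:35 4:9 6:6 8:5 10:14 12:14 14:6
```

View pics/w7.png

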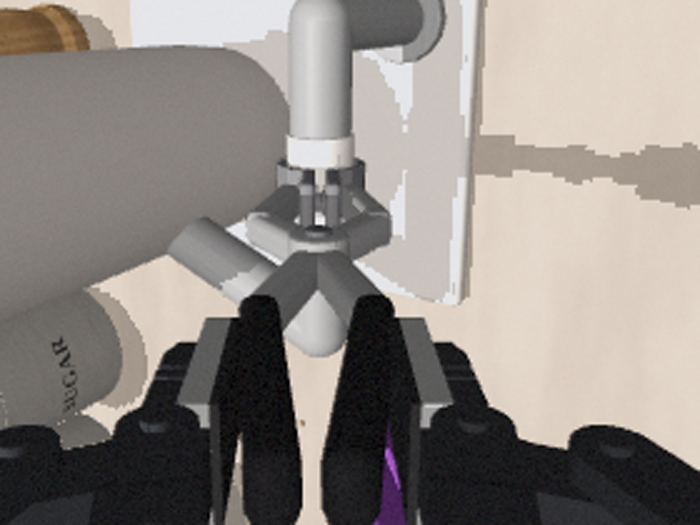

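Crop: both wings now run parallel and close together (308–335, 200), 14 mm over the faces, so shut. A brief firmer press to be sure, then reopen following the reverse path.

Call:
jog_arm(plan=[[28, [0, 0, 0], [0, 0, 0]], [27, [0, 0, 0], [0, 0, 0]], [27, [0, 0, 0], [0, 0, 0]]])

```text
clock: 8.95
position: [562.0, 25.1, 222.9]
ee_rot: [-0.676, 0.688, -0.187, 0.185]
contact_force: [-3.5, -0.6, 5.8]
gripper_width: 27.7
grasp_force: 26.8
```

Call:
jog_arm(plan=[[32, [0, 0, 0.015], [0, 0, 0]], [37, [0, 0, 0.03], [0, 0, 0]], [42, [0, 0, 0.045], [0, 0, 0]], [47, [0, 0, 0.06], [0, 0, 0]], [52, [0, 0, 0.07], [0, 0, 0]], [56, [0, 0, 0.08], [0, 0, 0]], [59, [0, 0, 0.08], [0, 0, 0]], [59, [0, 0, 0.08], [0, 0, 0]]])

```text
clock: 9.95
position: [565.7, 24.8, 215.3]
ee_rot: [-0.676, 0.688, -0.187, 0.184]
contact_force: [-0.7, 0.2, -0.2]
gripper_width: 59.5
grasp_force: 6.8
```

```bash
python3 - <<'E'
from h import *
s,d,P=look("w8");P=P.reshape(-1,3)
c=P[(abs(P[:,0])<14)&(abs(P[:,1])<30)]
for lo in range(70,140,5):
    m=c[(c[:,2]>lo)&(c[:,2]<=lo+5)]
    if len(m)>5: print(lo,len(m),*[f"{a}:{b}" for a,b in zip(*np.unique((m[:,1]//2*2).astype(int),return_counts=True))])
E
```

```text
t 9.95 grip 6.7519978259224445 59.524777159426726 F [-0.7  0.2 -0.2] pos [565.7  24.8 215.3] T [ 0.02  1.24 -0.03]
70 199 -28:2 -26:36 -24:29 -22:13 -20:6 -18:4 -16:5 -14:3 -12:1 14:1 16:4 18:7 20:8 22:12 24:33 26:33 28:2
75 66 -28:9 -26:6 -24:8 -22:8 -20:6 -18:2 20:6 22:5 24:6 26:4 28:6
80 39 -26:3 -24:4 -22:2 -20:8 20:8 22:5 24:5 26:4
85 37 -26:3 -24:5 -22:5 -20:6 -18:2 20:5 22:5 24:4 26:2
90 37 -26:1 -24:4 -22:5 -20:6 18:1 20:10 22:3 24:4 26:3
95 48 -26:2 -24:4 -22:3 -20:6 -18:7 -4:1 6:1 18:8 20:4 22:6 24:3 26:3
100 253 -26:1 -24:3 -22:5 -20:4 -18:7 -6:38 -4:54 -2:18 2:35 4:45 6:30 20:6 22:2 24:4 26:1
105 100 -26:1 -24:3 -22:4 -20:5 -18:7 -8:17 -6:4 -4:3 -2:1 0:1 2:4 4:2 6:21 8:1 18:11 20:4 22:6 24:4 26:1
110 53 -24:1 -22:1 -20:1 -18:1 -8:2 -6:4 -4:2 -2:8 0:25 2:2 4:2 6:2 18:1 26:1
115 22 -8:2 -6:4 -4:4 -2:2 2:2 4:4 6:2 8:2
120 15 -6:3 -4:2 -2:1 2:4 4:2 6:3
125 152 -10:43 -8:15 -2:6 0:7 2:8 4:1 6:1 8:23 10:34 12:14
130 319 -16:5 -14:34 -12:38 -10:18 -8:10 -6:10 -4:10 -2:19 0:32 2:20 4:8 6:10 8:15 10:16 12:27 14:36 16:11
135 110 -16:32 -14:5 -12:15 -10:11 10:7 12:13 14:2 16:25
```

The clip stays shut with the jaws open again. Backing off along the wings.

Call:
jog_arm(plan=[[59, [0, 0, -0.15], [0, 0, 0]], [59, [0, 0, -0.35], [0, 0, 0]], [59, [0, 0, -0.55], [0, 0, 0]], [59, [0, 0, -0.7], [0, 0, 0]], [59, [0, 0, -0.7], [0, 0, 0]]])

```text
clock: 10.62
position: [530.5, 25.9, 277.0]
ee_rot: [-0.676, 0.688, -0.187, 0.186]
contact_force: [0.4, 0.6, -0.9]
gripper_width: 58.9
grasp_force: 6.8
```

```bash
python3 - <<'E'
from h import *
goto([476,-104.8,235],Ro.from_quat([-.201,.98,0,0]),back=0)
E
```

```text
t=10.62 shift [1.316 0.662 0.093] turn [-0.45   0.294  1.07 ]
```

Call:
jog_arm(plan=[[59, [0.1, 0.05, 0], [-0.04, 0.03, 0.09]], [59, [0.2, 0.1, 0], [-0.08, 0.05, 0.2]], [59, [0.33, 0.15, 0], [-0.12, 0.08, 0.3]], [59, [0.45, 0.22, 0], [-0.17, 0.11, 0.4]], [59, [0.57, 0.28, 0], [-0.2, 0.13, 0.49]], [59, [0.68, 0.33, 0], [-0.23, 0.15, 0.54]], [59, [0.68, 0.33, 0], [-0.23, 0.15, 0.54]]])

```text
clock: 11.5
position: [500.9, -42.6, 257.9]
ee_rot: [-0.458, 0.879, -0.097, 0.093]
contact_force: [-0.2, 0.5, -1.1]
gripper_width: 58.8
grasp_force: 6.7
```

```bash
python3 - <<'E'
from h import *
goto([476,-104.8,235],Ro.from_quat([-.201,.98,0,0]),back=0)
E
```

```text
t=11.50 shift [ 0.669 -0.094  0.211] turn [-0.22   0.139  0.529]
```

Call:
jog_arm(plan=[[59, [0.1, -0.01, 0], [-0.04, 0.03, 0.09]], [59, [0.2, -0.03, 0.05], [-0.08, 0.05, 0.2]], [59, [0.33, -0.05, 0.1], [-0.12, 0.08, 0.3]], [59, [0.45, -0.07, 0.15], [-0.17, 0.11, 0.4]], [59, [0.57, -0.09, 0.2], [-0.2, 0.13, 0.49]], [59, [0.67, -0.094, 0.21], [-0.22, 0.139, 0.529]], [59, [0.67, -0.094, 0.21], [-0.22, 0.139, 0.529]], [59, [0.67, -0.094, 0.21], [-0.22, 0.139, 0.529]]])

```text
clock: 12.5
position: [475.6, -104.2, 236.1]
ee_rot: [-0.202, 0.979, -0.0, 0.001]
contact_force: [-0.4, -0.7, -0.9]
gripper_width: 59.0
grasp_force: 6.7
```

```bash
python3 - <<'E'
from h import *
s,d,P=look("w9")
cv2.imwrite("pics/w9.png",d["img"][...,::-1])
goto([476,-104.8,235],Ro.from_quat([-.201,.98,0,0]),back=0)
P=P.reshape(-1,3)
for sg in (1,-1):
    c=P[(P[:,0]>-10)&(P[:,0]<12)&(sg*P[:,1]>10)&(sg*P[:,1]<30)&(P[:,2]>75)&(P[:,2]<118)];print("jaw",len(c),c.min(0).round(1),c.max(0).round(1))
h=s["position"][2]
c=P[(abs(P[:,0])<45)&(abs(P[:,1])<60)&(P[:,2]>h-58)&(P[:,2]<h-35)];print("walls",len(c),cv2.minAreaRect(c[:,:2].astype(np.float32)),c.min(0),c.max(0))
d=np.load("w3.npz");P=cloud(d,d["tool_from_camera"]).reshape(-1,3);h=d["pos"][2]
c=P[(abs(P[:,0])<45)&(abs(P[:,1])<60)&(P[:,2]>h-58)&(P[:,2]<h-35)];print("w3 walls",len(c),cv2.minAreaRect(c[:,:2].astype(np.float32)))
c=P[(P[:,0]>-10)&(P[:,0]<12)&(abs(P[:,1])>10)&(abs(P[:,1])<30)&(P[:,2]>75)&(P[:,2]<118)];print("w3 jaw",c.min(0).round(1),c.max(0).round(1))
E
```

```text
t 12.50 grip 6.745299197500572 58.997067413461664 F [-0.4 -0.7 -0.9] pos [ 475.6 -104.2  236.1] T [ 0.06  0.05 -0.08]
 t=12.55 shift [ 0.    -0.008  0.012] turn [-0.001  0.002  0.002]
jaw 157 [ 0.3 16.9 75. ] [ 10.5  28.5 112.2]
jaw 153 [  0.6 -27.3  75.1] [ 10.2 -17.3 109.2]
walls 1404 ((1.8450660705566406, -1.8301467895507812), (41.105342864990234, 73.6076431274414), 0.06585026532411575) [-18.70851582 -38.62644191 178.10063388] [ 22.41141972  34.99586488 201.09385395]
w3 walls 1553 ((2.722745895385742, -0.9720802307128906), (74.16741943359375, 40.74038314819336), 89.85687255859375)
w3 jaw [ -5.4 -27.9  75. ] [  6.8  27.6 111.9]
```

View pics/w9.png

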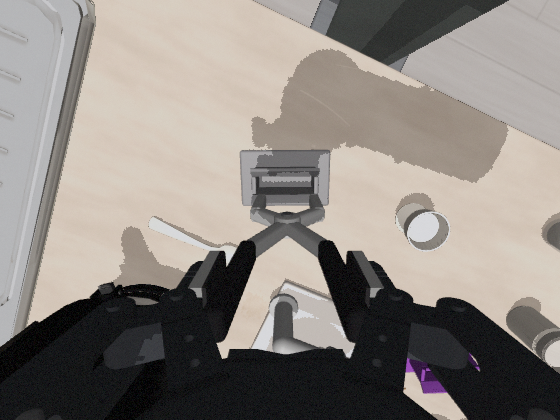

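The pliers have swung slightly in the grip (jaw front at x=10.4, was 6.8). A check whether this is tilt or slip, from the saved data.

```bash
python3 - <<'E'
from h import *
for n in ("w3","w4","w8","w9"):
    d=np.load(n+".npz");P=cloud(d,d["tool_from_camera"]).reshape(-1,3);P=P[(abs(P[:,0])<16)]
    o=[]
    for lo,hi,y0,y1 in ((-15,-2,16,26),(2,15,10,27),(20,34,5,24),(60,72,10,26),(78,90,14,30),(98,110,14,30)):
        m=P[(P[:,2]>lo)&(P[:,2]<hi)&(abs(P[:,1])>y0)&(abs(P[:,1])<y1)]
        o.append((lo,len(m),np.percentile(m[:,0],97).round(1) if len(m) else None))
    print(n,o)
E
```

```text
w3 [(-15, 577, np.float64(7.9)), (2, 464, np.float64(7.8)), (20, 565, np.float64(5.2)), (60, 451, np.float64(5.5)), (78, 87, np.float64(6.6)), (98, 94, np.float64(6.6))]
w4 [(-15, 585, np.float64(8.1)), (2, 470, np.float64(7.8)), (20, 562, np.float64(5.4)), (60, 436, np.float64(5.6)), (78, 94, np.float64(6.6)), (98, 94, np.float64(6.4))]
w8 [(-15, 597, np.float64(8.5)), (2, 467, np.float64(8.4)), (20, 562, np.float64(6.3)), (60, 448, np.float64(6.9)), (78, 92, np.float64(8.2)), (98, 97, np.float64(8.3))]
w9 [(-15, 597, np.float64(8.8)), (2, 481, np.float64(9.0)), (20, 580, np.float64(7.1)), (60, 464, np.float64(8.4)), (78, 98, np.float64(9.9)), (98, 104, np.float64(10.2))]
```

Tilt of 1.4° plus 1 mm. Correcting, then inserting.

Call:
jog_arm(plan=[[59, [-0.008, -0.014, 0], [0, -0.023, 0]], [59, [-0.008, -0.014, 0.2], [0, -0.023, 0]], [59, [-0.008, -0.014, 0.4], [0, -0.023, 0]], [59, [-0.008, -0.014, 0.6], [0, -0.023, 0]], [59, [-0.008, -0.014, 0.7], [0, -0.023, 0]], [59, [-0.008, -0.014, 0.8], [0, -0.023, 0]], [59, [-0.008, -0.014, 0.9], [0, -0.023, 0]], [59, [-0.008, -0.014, 0.9], [0, -0.023, 0]]])

```text
clock: 13.55
position: [476.7, -105.4, 145.3]
ee_rot: [-0.201, 0.979, 0.002, 0.012]
contact_force: [0.6, -0.8, -0.9]
gripper_width: 59.2
grasp_force: 6.7
```

```bash
python3 - <<'E'
from h import *
s,d,P=look("w10")
E
```

```text
t 13.55 grip 6.74599549267441 59.22297109272798 F [ 0.6 -0.8 -0.9] pos [ 476.7 -105.4  145.3] T [-0.01  0.04  0.04]
```

View pics/w10.png

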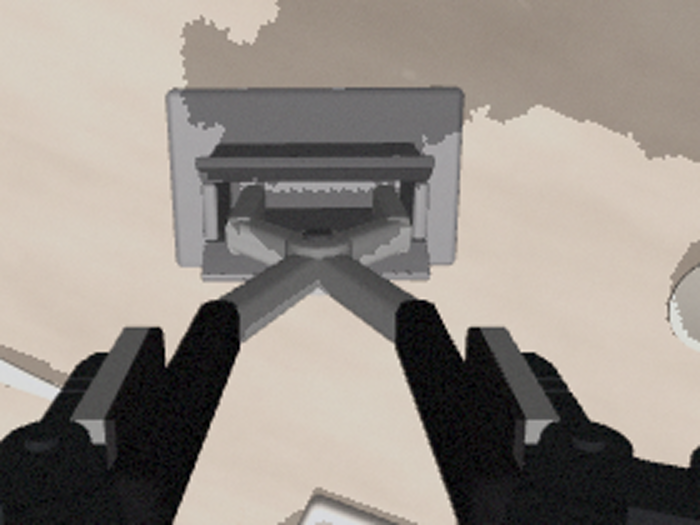

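Crop: both jaws (250,205 and 385,205) are inside the pocket, clear of its walls, with no contact force. Lowering to the floor.

Call:
jog_arm(plan=[[59, [0, 0, 0.1], [0, 0, 0]], [59, [0, 0, 0.17], [0, 0, 0]], [59, [0, 0, 0.23], [0, 0, 0]], [59, [0, 0, 0.265], [0, 0, 0]], [59, [0, 0, 0.265], [0, 0, 0]]])

```text
clock: 14.22
position: [479.0, -105.1, 120.4]
ee_rot: [-0.202, 0.979, 0.002, 0.014]
contact_force: [-0.3, 0.7, 4.4]
gripper_width: 58.6
grasp_force: 7.9
```

On the floor (4.4 N up, same pose as at the first grasp). Releasing and rising.

Call:
jog_arm(plan=[[61, [0, 0, -0.02], [0, 0, 0]], [64, [0, 0, -0.02], [0, 0, 0]], [70, [0, 0, -0.02], [0, 0, 0]], [78, [0, 0, -0.02], [0, 0, 0]], [85, [0, 0, -0.02], [0, 0, 0]], [85, [0, 0, -0.02], [0, 0, 0]], [85, [0, 0, -0.02], [0, 0, 0]]])

```text
clock: 15.1
position: [477.7, -105.1, 121.5]
ee_rot: [-0.201, 0.979, 0.002, 0.012]
contact_force: [-0.2, -0.1, -0.0]
gripper_width: 85.2
grasp_force: 0.0
```

Call:
jog_arm(plan=[[85, [0, 0, -0.2], [0, 0, 0]], [85, [0, 0, -0.4], [0, 0, 0]], [85, [0, 0, -0.6], [0, 0, 0]], [85, [0, 0, -0.8], [0, 0, 0]], [85, [0, 0, -1], [0, 0, 0]], [85, [0, 0, -1], [0, 0, 0]]])

```text
clock: 15.85
position: [476.2, -106.0, 222.8]
ee_rot: [-0.201, 0.979, 0.002, 0.014]
contact_force: [0.1, -0.8, -1.1]
gripper_width: 84.9
grasp_force: 0.0
```

```bash
python3 - <<'E'
from h import *
from bench import get_image
s,d,P=look("w11")
E=np.eye(4);E[:3,:3]=Ro.from_quat(s["ee_rot"]).as_matrix();E[:3,3]=s["position"]
Q=P@E[:3,:3].T+E[:3,3];c=Q.reshape(-1,3);c=c[(abs(c[:,0]-475)<60)&(abs(c[:,1]+104)<60)]
w=c[(c[:,2]>130)&(c[:,2]<180)]; _,l,ce=cv2.kmeans(w[:,:2].astype(np.float32),2,None,(3,50,.1),5,0)
for k in (0,1):
    m=w[l[:,0]==k];print(len(m),m.min(0).round(),m.max(0).round())
t=get_image("scene");T0=np.load("scene0.npz")
a=[cv2.resize(x["img"][165:300,170:385],(400,300),interpolation=cv2.INTER_CUBIC) for x in (T0,t)]
cv2.imwrite("pics/end.png",np.hstack(a)[...,::-1])
t=get_image("top");C=cloud(t)[160:205,255:330].reshape(-1,3)
w=C[(C[:,2]>112)&(C[:,2]<140)&(C[:,0]<645)&(abs(C[:,1]-24)<14)];x=w@[.866,0,.5];print("wings x'",np.unique((x//2*2).astype(int),return_counts=True))
E
```

```text
t 15.85 grip 0.0 84.88952334146377 F [ 0.1 -0.8 -1.1] pos [ 476.2 -106.   222.8] T [-0.02  0.05 -0.05]
557 [457. -87. 130.] [472. -73. 173.]
543 [ 479. -136.  130.] [ 494. -121.  173.]
wings x' (array([590, 592, 594, 596, 600, 602, 604]), array([ 7,  5, 20,  4,  9, 25, 12]))
```

View pics/end.png

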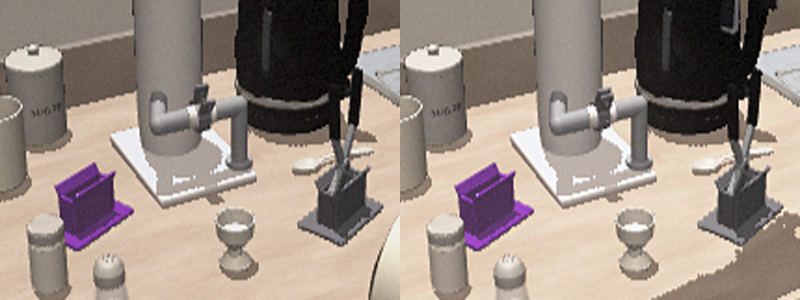

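Before and after: the wings are closed together (603,105), the pliers stand upright in the grey stand at the same height (z 173), and everything else is unmoved. Handing in.

```bash
python3 -c "
from bench import job_done; print(job_done())"
```

```text
the job is handed in; nothing more can be done
None
```

The clip is shut on both halves, the pliers are back upright in the grey stand, the other items on the worktop look unmoved in the final picture, and the job was handed in at about 16 s of the 46 s allowed.

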